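Unstack the shower things onto the glass shelf

ROBOT

A 6-joint arm with a two-finger parallel gripper is mounted at the origin on the work surface. World frame = base frame: x ahead of the robot, y to its left, z up, the work surface at z = 0. Lengths are in m, angles in degrees, forces in N, time in s.
With the tool pointing down it reaches from about 0.4 to 0.825 m from the base axis. Payload 7 kg.
Tool frame: the origin (TCP) lies midway between the tips of the shut fingers; the grasp point (between the pads) lies ctrl.tcp_to_grasp behind it (ctrl.tcp_to_grasp is the distance from the TCP to the grasp point, in m); y points along the fingers, z is the direction in which the jaws open and shut, and the axes are right-handed (so a half turn about y gives the same grasp; the last joint's range is limited). The gripper opens to 88 mm and grips with 3 to 60 N. Pads are 19 mm wide; open, the fingers measure 130 mm over their backs; the gripper's body (78 mm by 193 mm) begins 47 mm behind the grasp point.
Start: joints at [-52.936, 20.546, 0.682, 0, -70.136, -16.507], TCP at [0.237, -0.632, 0.227] pointing down, gripper open.
Joint ranges: [-176.03, 176.03], [-82.01, 121.73], [-58.28, 71.71], [-173.87, 95.51], [-174.79, -0.11], [-173.66, 173.66]. Speed limits (degrees/s): [136.94, 136.94, 172.46, 180, 180, 180].

INTERFACE

Orientations are given as [roll, pitch, yaw] about the fixed x, y, z axes, in that order (R = Rz(yaw) Ry(pitch) Rx(roll)).
In Python, from plant import ctrl, snapshot, silhouettes gives the robot as it stands.
- The arm moves only by the shell command python3 -m pendant 'ROWS'. ROWS is JSON, a list that holds one entry, the list of rows, each a list of 7 numbers: the shift along the tool's x, y, z in cm, then the turn, a rotation vector about the tool's x, y, z in degrees, then the opening, from 0 (shut) to 1 (fully open). In form: [[[x, y, z, rx, ry, rz, hand], ...]]. A call has 1 to 12 rows; each row shifts and turns the commanded pose from where the row before left it, along the tool's axes as they then stand; what a row does not reach is not made up. A row lasts 1/12 s, in which the tool goes at most 41.7 mm and 7.16 degrees, less where a joint would pass 70% of its speed; a pose out of reach is approached as far as the arm can. A call with a gripper value outside its range is refused whole. The fingers move at their own pace and stop on an object; the grip force is fixed at half the most. Time passes only in rows, so rows that do not move let the fingers close. It gives the time, the measured TCP pose, the force and the opening at its end, in the units of the state.
- ctrl.get_obs(): the state, without advancing time (a new reading comes with each control period).
- snapshot(name): name is "scene" or "side" or "wrist"; returns a dict with "image" (400x640x3 uint8, red, green, blue), "camera_matrix" (3x3 intrinsics, pixels), "eye" and "orientation" of the camera in the world; the wrist camera has in their place "mount" (4x4, takes a point from camera to tool coordinates, whose origin is the TCP and whose axes are the tool frame's). Camera axes: x right, y down, z forward; pixel columns grow to the right and rows downward; lengths in m; the calibration is good to about 2 mm. A picture is of the moment at which its call begins: read the wrist's pose just before it. There is no depth.
- ctrl.close_job(): hands the job in, once; it reports no verdict.
Trained networks look in a picture, given as the dict that the camera call returned (one of the last four; its "shot" number tells which), for a name from the list of things; names that differ only in an ending like _2 or _b are one class to them, and where a whole thing is asked for, a point or a joint stands for the part that bears it (a point fixed in the world has none). Each returns a list of dicts, best first, with "confidence" (0 to 1); they miss things now and then, are a little off and sometimes report something else, mostly with a low value. They report only what shows in the picture. A call takes as long as a camera call.
- silhouettes(picture, thing): "mask" (400x640 bool, what is visible of it) and "bbox" ([left, top, width, height] in pixels, round what is visible of it).
The state is a dict: "clock": time; "joint_pos": joint angles; "qvel": joint speeds; "tau": joint torques, N m; "tool_pos": TCP position; "orientation": TCP orientation; "force": force on the tool from outside, world axes, zero at the start; "moment": the same for the moment, N m; "opening": finger opening in m.
Only numpy, scipy, OpenCV 4.12 (cv2) and the standard library are available. Lean on these libraries where they do the work, as an engineer would, in place of code of your own. Each camera call takes 0.05 s, during which the arm holds its last target.

TASK

Take the stack on the shower seat apart from the top down, one thing at a time, and set each thing upright and centred on its own place on the low glass shelf: the cup on the round coaster, the denture case in the rimmed tray, the foot scrubber on the wire stand and the slatted soap rack on the rest with the two rubber blocks. Lay the three long things lengthwise along their places; set the cup down without dropping it or tipping it over. Leave the white dispenser bottle and the nail brush standing where they are.

Things in the scene. Friction and masses are not known exactly. Their poses are not given: they have to be found in the camera images.
- cup: Open ochre ceramic cup without handle, 75 mm tall, outside diameter 48 mm at the foot, 60 mm at 40 mm height and 62 mm at the rim, wall 4 mm, about 0.19 kg. Origin: centre of its underside; z up. At the start it stands upright on top of the stack, on the denture case.
- denture_case: Closed pale plastic denture case, a box 86 (x) by 56 (y) by 36 (z) mm with a flat lid that stays shut (hinge and clasp on the long sides, y), about 0.09 kg. Origin: centre of its underside; x along its length, z up. At the start it lies on the foot scrubber, under the cup.
- scrubber: Green silicone foot scrubber, a firm flat pad with round ends, 120 (x) by 64 (y) by 24 (z) mm, bristles underneath (they do not bend), about 0.11 kg. Origin: centre of its underside; x along its length, z up. At the start it lies on the soap rack, under the denture case.
- soap_rack: Slatted teak soap rack, rigid, 160 (x) by 56 (y) by 22 (z) mm, about 0.13 kg. Origin: centre of its underside; x along its length, z up. At the start it lies on the seat (z = 0) as the bottom of the stack, its length roughly across the robot's view (along world y).
- coaster: Place of the cup: round cork coaster in a white ceramic edge, 98 mm across, flat top 8 mm above its underside. Fixed on the glass shelf. Origin: centre of its underside, on the glass; z up.
- tray: Place of the denture case: white ceramic rectangular tray, 120 (x) by 86 (y) mm outside, walls 4 mm thick, their top 8 mm above the underside; the inner floor, 112 by 78 mm, is 4 mm above the underside. Fixed on the glass shelf. Origin: centre of its underside; x along its length.
- wire_stand: Place of the foot scrubber: dark steel wire stand of four parallel bars, 106 (x, along the bars) by 48 (y) mm, top of the bars 20 mm above its underside. The scrubber is wider and overhangs it evenly. Fixed on the glass shelf. Origin: centre of its underside; x along its length.
- rest: Place of the soap rack: flat aluminium strip 130 (x) by 36 (y) mm and 4 mm thick with two dark rubber blocks across it, each 22 (x) by 50 (y) mm, their middles 50 mm either side of the centre, tops 16 mm above the underside. The soap rack lies along x over both blocks. Fixed on the glass shelf. Origin: centre of its underside; x along its length.
- bottle: Bystander, not to be moved: loose white bottle with a press-button dispenser head, 60 mm diameter, 160 mm tall. Origin: centre of its underside, on the seat; z up.
- nail_brush: Bystander, not to be moved: loose wooden nail brush 86 (x) by 38 (y) by 32 (z) mm lying bristles down on the seat. Origin: centre of its underside. (The four places stand side by side, in any order, about 130 mm apart, on a clear glass shelf 160 mm deep and 580 mm long whose top is 52 mm above the seat.)

How it is judged (in metres and radians):
On the way, in this order (a step that is already met when the one before it is completed fails the run):
1. the cup stands on the round coaster, let go (horizontal distance between cup and coaster below 0.014 m and z of cup in the frame of coaster between 0.004 and 0.013 m and angle between cup's own z axis and vertical below 0.12 rad and linear speed of cup below 0.02 m/s and contact force between cup and the fingers below 0.05 N), for 0.2 s.
2. the denture case lies in the rimmed tray, let go (horizontal distance between denture_case and tray below 0.014 m and z of denture_case in the frame of tray between 0 and 0.009 m and angle between denture_case's own z axis and vertical below 0.12 rad and angle between the x axis of denture_case and the x axis of tray, either way round below 0.22 rad and linear speed of denture_case below 0.02 m/s and contact force between denture_case and the fingers below 0.05 N), for 0.2 s.
3. the foot scrubber lies on the wire stand, let go (horizontal distance between scrubber and wire_stand below 0.014 m and z of scrubber in the frame of wire_stand between 0.016 and 0.025 m and angle between scrubber's own z axis and vertical below 0.12 rad and angle between the x axis of scrubber and the x axis of wire_stand, either way round below 0.22 rad and linear speed of scrubber below 0.02 m/s and contact force between scrubber and the fingers below 0.05 N), for 0.2 s.
4. the soap rack lies on the rest with two rubber blocks, let go (horizontal distance between soap_rack and rest below 0.014 m and z of soap_rack in the frame of rest between 0.012 and 0.021 m and angle between soap_rack's own z axis and vertical below 0.12 rad and angle between the x axis of soap_rack and the x axis of rest, either way round below 0.22 rad and linear speed of soap_rack below 0.02 m/s and contact force between soap_rack and the fingers below 0.05 N), for 0.2 s.
At the end, for the whole second after the job is handed in: Cup on coaster, case in tray, scrubber on wire stand, soap rack on rest: each within 14 mm of its place's centre, resting on it (height within 4 mm below to 5 mm above), level within 0.12 rad, the long three within 0.22 rad of the place's length (either way round), let go, at rest (all of step 1 and all of step 2 and all of step 3 and all of step 4); the robot touches nothing.
It fails at once if the bottle is knocked or moved by more than 25 mm (distance of bottle from where it was at the start of the episode above 0.025 m or angle between bottle's own z axis and vertical above 0.35 rad).
It fails at once if the nail brush is moved by more than 25 mm (distance of nail_brush from where it was at the start of the episode above 0.025 m or angle between nail_brush's own z axis and vertical above 0.5 rad).
It fails at once if the cup is tipped over (angle between cup's own z axis and vertical above 0.7 rad).
It fails at once if the cup is dropped (falls free by more than about 20 mm) (linear speed of cup above 0.65 m/s and contact force between cup and the fingers below 0.05 N).
It also fails if it takes over 118 s, if anything falls off the work surface, if the arm or the gripper's body presses on something with over 40 N, if the wrist force passes 120 N, or if a joint passes its speed limit or range.

## Working session

There is one attempt and no reset: what is moved stays moved. The work goes in short steps, Python scripts to look and compute and a shell command to move; the robot and the scene stay as the last step left them, time stands still between calls to the robot, and variables do not carry over. Pictures are saved under pics/ and viewed, and the job is handed in when it is done.

```bash
ls -la; mkdir -p pics
cat > look.py <<'E'
import sys,cv2
from plant import ctrl,snapshot,silhouettes
def shot(n,f):
    s=snapshot(n); cv2.imwrite('pics/'+f,s['image'][:,:,::-1]); return s
E
python3 - <<'E'
from look import *
print(ctrl.get_obs()); print(ctrl.tcp_to_grasp)
for n in ['scene','side','wrist']:
    s=shot(n,n+'0.png'); print(n,{k:v for k,v in s.items() if k!='image'})
E
```

```text
total 12
drwxr-xr-x  3 agent agent 4096 Dec  7 14:51 .
drwxr-xr-x 23 root  root  4096 Dec  7 14:50 ..
drwxr-xr-x  2 agent agent 4096 Dec  7 14:51 pics
{'clock': 0.0, 'joint_pos': array([-5.29365184e+01,  2.05925601e+01,  6.33537123e-01, -2.02095271e-02,
       -7.01352100e+01, -1.65062287e+01]), 'qvel': array([ 0.07543688, -0.04315871, -0.00566267,  0.05590503,  0.03841884,
       -0.04945986]), 'tau': array([ 1.86380654e-03, -5.82712054e+01,  2.93066454e+01,  6.99733034e+00,
        7.14212714e-03, -2.26420320e-04]), 'tool_pos': array([ 0.23681842, -0.63157203,  0.22560791]), 'orientation': array([-8.99042523e+01,  8.56090239e-03,  2.05503771e+01]), 'force': array([-0.10502346,  0.58172651, -0.55953108]), 'moment': array([-0.00248839,  0.06258972,  0.02675406]), 'opening': 0.08770407879352361}
0.0188
scene {'camera_matrix': array([[428.45880475,   0.        , 320.64480662],
       [  0.        , 428.45880475, 198.91966327],
       [  0.        ,   0.        ,   1.        ]]), 'eye': array([0.75341691, 0.4579448 , 0.65262326]), 'orientation': array([-137.78747241,   -0.89644951,  155
[... 177 characters left out ...]
      ,   1.        ]]), 'eye': array([ 0.53066658, -0.5260271 ,  0.62229941]), 'orientation': array([-135.4690108 ,   -0.24324545,    0.90459364]), 'shot': 2}
wrist {'camera_matrix': array([[345.82784316,   0.        , 316.42567773],
       [  0.        , 345.82784316, 202.98690335],
       [  0.        ,   0.        ,   1.        ]]), 'mount': array([[-5.50061615e-04,  9.70057038e-01,  2.42876594e-01,
        -6.55946688e-02],
       [-2.14980756e-04, -2.42876740e-01,  9.70057134e-01,
        -1.57621956e-01],
       [ 9.99999826e-01,  4.81377400e-04,  3.42140767e-04,
        -5.72747990e-04],
       [ 0.00000000e+00,  0.00000000e+00,  0.00000000e+00,
         1.00000000e+00]]), 'shot': 3}
```

View pics/scene0.png

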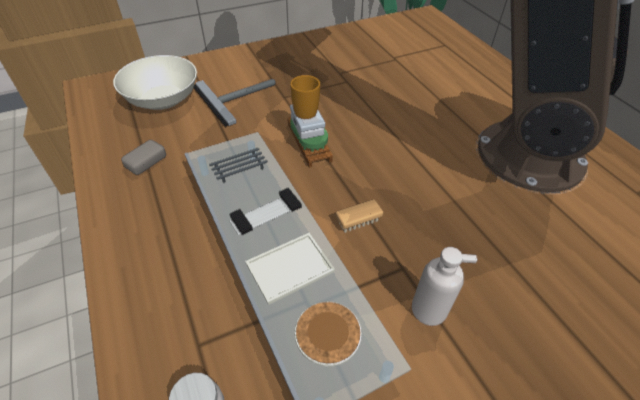

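View pics/side0.png

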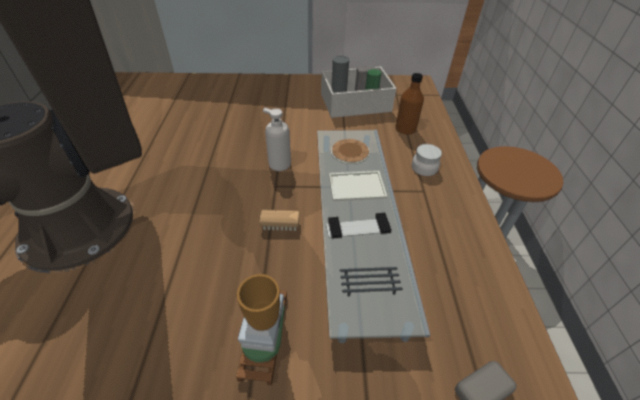

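View pics/wrist0.png

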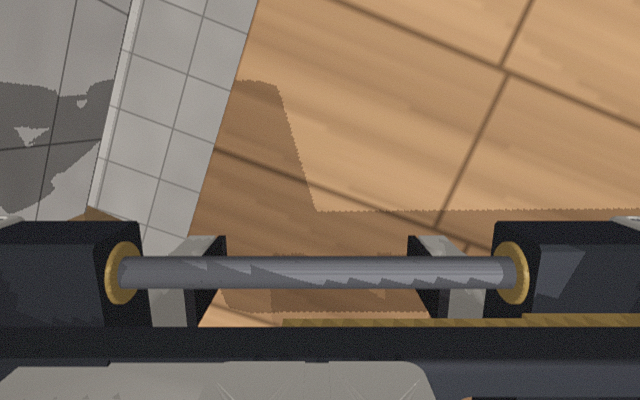

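Views show the stack at scene pixel (310,120), and the four places running wire stand, rest, tray, coaster along the shelf. Next I fit poses from the masks.

```bash
cat > fit.py <<'E'
import numpy as np,cv2
from scipy.optimize import minimize
from scipy.spatial.transform import Rotation as Ro
from look import *
def cam(s):
    if 'eye' in s: return Ro.from_euler('xyz',s['orientation'],degrees=True).as_matrix(),np.array(s['eye']),s['camera_matrix']
    o=s['obs'];R=Ro.from_euler('xyz',o['orientation'],degrees=True).as_matrix();M=s['mount']
    return R@M[:3,:3],R@M[:3,3]+o['tool_pos'],s['camera_matrix']
def proj(c,P):
    R,e,K=c; q=(P-e)@R@K.T; return q[:,:2]/q[:,2:]
def box(lx,ly,z0,z1): return np.array([[sx*lx/2,sy*ly/2,z] for sx in(-1,1) for sy in(-1,1) for z in(z0,z1)])
def ring(d,z): a=np.linspace(0,2*np.pi,48,endpoint=False); return np.c_[d/2*np.cos(a),d/2*np.sin(a),0*a+z]
def stad(lx,ly,h):
    r=ring(ly,0); r[:,0]+=np.sign(r[:,0])*(lx-ly)/2; return np.r_[r,r+[0,0,h]]
G=.052
M={'cup':(np.r_[ring(.048,0),ring(.06,.04),ring(.062,.075)],.082),'denture_case':(box(.086,.056,0,.036),.046),
'scrubber':(stad(.12,.064,.024),.022),'soap_rack':(box(.16,.056,0,.022),0.),
'coaster':(np.r_[ring(.098,0),ring(.098,.008)],G),'tray':(box(.12,.086,0,.008),G),
'wire_stand':(box(.106,.048,0,.02),G),'rest':(np.r_[box(.13,.036,0,.004),box(.122,.05,.004,.016)],G),
'bottle':(np.r_[ring(.06,0),ring(.06,.12)],0.),'nail_brush':(box(.086,.038,0,.032),0.)}
def raster(c,P,sh=(400,640)):
    h=cv2.convexHull(proj(c,P).astype(np.float32)); m=np.zeros(sh,np.uint8)
    cv2.fillConvexPoly(m,np.round(h*16).astype(np.int32),255,cv2.LINE_AA,4); return m/255.
def place(P,z,p):
    c,s=np.cos(p[2]),np.sin(p[2]); return P@np.array([[c,-s,0],[s,c,0],[0,0,1]]).T+[p[0],p[1],z]
def masks(s,names):
    out={}
    for n in names:
        r=silhouettes(s,n)
        if r and r[0]['confidence']>.3: out[n]=(r[0]['mask'],r[0]['confidence'])
    return out
def fit(name,views,p0,ign=(),z=None,yaw=True):
    """views: list of (snap, maskdict)"""
    P,zz=M[name]; z=zz if z is None else z
    V=[]
    for s,md in views:
        if name not in md: continue
        ig=np.zeros((400,640),bool)
        for k in ign:
            if k in md: ig|=cv2.dilate(md[k][0].astype(np.uint8),np.ones((3,3)))>0
        V.append((cam(s),md[name][0],~ig))
    def cost(p):
        if not yaw:p=[p[0],p[1],0]
        t=0
        for c,m,w in V:
            r=raster(c,place(P,z,p)); t+=(np.abs(r-m)*w).sum()/m.sum()
        return t/len(V)
    best=None
    for y in ([p0[2],p0[2]+.3,p0[2]-.3] if yaw else [0]):
        q=np.array([p0[0],p0[1],y]);S=np.array([q,q+[.02,0,0],q+[0,.02,0],q+[0,0,.2]])
        if not yaw:S=S[:3,:2];q=q[:2]
        for _ in range(2):
            r=minimize(cost,q,method='Nelder-Mead',options=dict(initial_simplex=S,xatol=1e-4,fatol=1e-4)); S=S-q+r.x; q=r.x
        if best is None or r.fun<best.fun:best=r
    return best.x,best.fun,len(V)
def unproj(s,uv,z):
    R,e,K=cam(s); d=R@np.linalg.inv(K)@[uv[0],uv[1],1]; return e+d*(z-e[2])/d[2]
E
cat > m1.py <<'E'
from fit import *
import pickle
v=[]
for n in ['scene','side']:
    s=snapshot(n); md=masks(s,list(M)); v.append((s,md)); print(n,{k:(round(a[1],2),int(a[0].sum())) for k,a in md.items()})
pickle.dump(v,open('v.pkl','wb'))
for n in M:
    P,z=M[n]; c0=[]
    for s,md in v:
        if n in md:
            ys,xs=np.nonzero(md[n][0]); c0.append(unproj(s,(xs.mean(),ys.mean()),z+.01)[:2])
    if not c0: print(n,'none');continue
    c0=np.mean(c0,0)
    y0=np.pi/2 if n in('denture_case','scrubber','soap_rack') else 0
    ign=[k for k in M if k!=n] if n in('denture_case','scrubber','soap_rack') else ()
    x,f,k=fit(n,v,[*c0,y0],ign,yaw=n not in('cup','coaster','bottle'))
    print(n,np.round(x[:2]*1000,1),np.round(np.degrees(x[2:]),1),'cost',round(f,3),k,
     [ (lambda u:np.round(u[0][:2]*1000,1).tolist())(fit(n,[w],[*x[:2],x[2] if len(x)>2 else 0],ign,yaw=len(x)>2)) for w in v if n in w[1]])
E
python3 m1.py
```

```text
scene {'cup': (0.79, 1126), 'denture_case': (0.72, 557), 'scrubber': (0.64, 424), 'soap_rack': (0.81, 377), 'coaster': (0.69, 3481), 'tray': (0.77, 3579), 'wire_stand': (0.62, 935), 'rest': (0.62, 1315), 'bottle': (0.79, 2876), 'nail_brush': (0.92, 883)}
side {'cup': (0.69, 1998), 'denture_case': (0.59, 1016), 'scrubber': (0.55, 491), 'coaster': (0.8, 772), 'tray': (0.97, 1508), 'wire_stand': (0.77, 1094), 'rest': (0.97, 1104), 'bottle': (0.73, 1136), 'nail_brush': (0.86, 711)}
cup [ 449.7 -253.1] [] cost 0.069 2 [[448.8, -253.6], [450.9, -253.3]]
denture_case [ 449.5 -247.7] [82.1] cost 0.081 2 [[448.5, -246.6], [447.4, -248.5]]
scrubber [ 445.  -240.3] [86.7] cost 0.098 2 [[440.7, -256.9], [444.6, -240.1]]
soap_rack [ 434.3 -265.8] [78.3] cost 0.213 1 [[434.6, -265.4]]
coaster [618.1 213.2] [] cost 0.098 2 [[618.2, 213.6], [618.1, 213.2]]
tray [626.1  84.8] [5.3] cost 0.06 2 [[626.4, 84.6], [626.0, 85.2]]
wire_stand [ 627.3 -172.7] [1.2] cost 0.644 2 [[627.0, -180.8], [631.0, -167.5]]
rest [620.2 -40.7] [7.7] cost 0.416 2 [[619.5, -44.1], [620.7, -39.4]]
bottle [432.3 224. ] [] cost 0.233 2 [[431.5, 223.0], [432.5, 233.0]]
nail_brush [452.3   9.5] [6.6] cost 0.392 2 [[448.1, 4.3], [451.9, 15.0]]
```

Run:
```python
from fit import *
import pickle
v=pickle.load(open('v.pkl','rb'))
for n in ['wire_stand','rest','nail_brush','tray']:
    w=[]
    for s,md in v:
        m=md[n][0].astype(np.uint8)
        k,l,st,_=cv2.connectedComponentsWithStats(m); keep=np.isin(l,[i for i in range(1,k) if st[i,4]>40])
        h=cv2.convexHull(np.argwhere(keep)[:,::-1].astype(np.int32)); o=np.zeros_like(m); cv2.fillConvexPoly(o,h,1)
        w.append((s,{n:(o>0,1)}))
    p0=dict(wire_stand=[.627,-.172,0],rest=[.62,-.041,0],nail_brush=[.452,.01,.1],tray=[.626,.085,.1])[n]
    for vv in (w,w[:1],w[1:]):
        x,f,k=fit(n,vv,p0); print(n,np.round(x[:2]*1000,1),np.round(np.degrees(x[2]),1),round(f,3))
    # draw
    for i,(s,md) in enumerate(v):
        im=s['image'];
x={'wire_stand':None}
```

```text
wire_stand [ 628.6 -173. ] 0.5 0.202
wire_stand [ 627.8 -176.4] 1.1 0.22
wire_stand [ 630.4 -169.8] 5.6 0.155
rest [620.8 -40.6] 7.5 0.098
rest [620.5 -42.4] 8.1 0.112
rest [620.8 -40.3] 6.7 0.077
nail_brush [452.7   9.4] 3.7 0.304
nail_brush [448.    4.2] 12.7 0.322
nail_brush [452.3  11.9] 3.8 0.238
tray [626.   84.8] 5.2 0.043
tray [626.2  84.9] 4.8 0.04
tray [626.1  84.5] 6.6 0.044
```

```bash
python3 -m pendant '[[[0,0,0,0,5.2,0,1],[0,0,0,0,5.2,0,1],[0,0,0,0,5.2,0,1],[2.7,0,3.6,0,0,0,1],[2.7,0,3.6,0,0,0,1],[2.7,0,3.6,0,0,0,1],[2.7,0,3.6,0,0,0,1],[2.7,0,3.6,0,0,0,1],[2.7,0,3.6,0,0,0,1],[2.7,0,3.6,0,0,0,1],[2.7,0,3.6,0,0,0,1],[2.7,0,3.6,0,0,0,1]]]'
python3 -m pendant '[[[0,0,3.5,0,0,0,1],[0,0,0,0,0,0,1],[0,0,0,0,0,0,1]]]'
cat > w.py <<'E'
import sys
from fit import *
o=ctrl.get_obs(); s=shot('wrist',sys.argv[1]); s['obs']=o
print(np.round(o['tool_pos']*1000,1),np.round(o['orientation'],1),round(o['opening'],4),o['force'].round(1),o['clock'])
E
python3 w.py w1.png
```

```text
clock: 2.25
tool_pos: [0.436, -0.3118, 0.227]
orientation: [-90.0, -0.0, 5.0]
force: [1.1, 0.4, 0.1]
opening: 0.0872
clock: 2.5
tool_pos: [0.4327, -0.2772, 0.2271]
orientation: [-90.0, -0.1, 5.2]
force: [0.0, -0.0, 0.1]
opening: 0.0875
[ 432.7 -277.2  227.1] [-90.   -0.1   5.2] 0.0875 [ 0.  -0.   0.1] 2.5
```

View pics/w1.png

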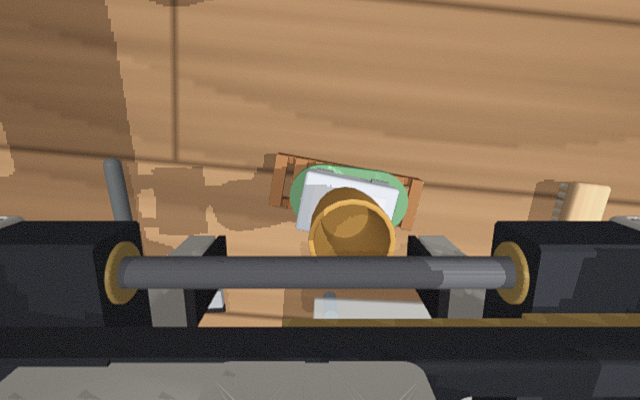

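The wrist view shows the whole stack: the cup at (352,225), and the case, scrubber and rack below it. I'll fit using all three views.

```bash
cat > m2.py <<'E'
import sys,pickle
from fit import *
names=sys.argv[1].split(','); views=sys.argv[2].split(',') if len(sys.argv)>2 else ['scene','side','wrist']
st=['cup','denture_case','scrubber','soap_rack']
init={'cup':[.45,-.253,0],'denture_case':[.449,-.248,1.45],'scrubber':[.445,-.24,1.5],'soap_rack':[.434,-.255,1.4]}
v=[]
for n in views:
    o=ctrl.get_obs(); s=snapshot(n); s['obs']=o; md=masks(s,st); v.append((s,md)); print(n,{k:(round(a[1],2),int(a[0].sum())) for k,a in md.items()})
pickle.dump(v,open('v2.pkl','wb'))
for n in names:
    ign=[k for k in st if k!=n]; yw=n!='cup'
    for vv in [v]+[[w] for w in v if n in w[1]]:
        x,f,k=fit(n,vv,init[n],ign if yw else (),yaw=yw); print(n,np.round(x[:2]*1000,1),np.round(np.degrees(x[2:]),1),round(f,3),k)
E
python3 m2.py cup,denture_case,scrubber,soap_rack
```

```text
scene {'cup': (0.6, 1062), 'denture_case': (0.64, 583), 'scrubber': (0.85, 410), 'soap_rack': (0.86, 404)}
side {'cup': (0.65, 1110), 'denture_case': (0.7, 856), 'scrubber': (0.72, 453), 'soap_rack': (0.61, 745)}
wrist {'cup': (0.64, 4894), 'denture_case': (0.92, 2625), 'scrubber': (0.81, 1580), 'soap_rack': (0.85, 2025)}
cup [ 449.6 -252.1] [] 0.471 3
cup [ 447.9 -257.3] [] 0.126 1
cup [ 451.3 -253.1] [] 0.878 1
cup [ 447.9 -252.2] [] 0.381 1
denture_case [ 449.9 -248.2] [83.] 0.192 3
denture_case [ 452.4 -228.2] [78.9] 0.034 1
denture_case [ 450.  -273.3] [84.6] 0.4 1
denture_case [ 445.9 -248. ] [82.6] 0.004 1
scrubber [ 445.9 -243.4] [84.] 0.291 3
scrubber [ 446.1 -244.5] [84.1] 0.023 1
scrubber [ 446.2 -244. ] [82.6] 0.815 1
scrubber [ 446.7 -243.1] [86.] 0.021 1
soap_rack [ 444.4 -245.8] [84.5] 0.464 3
soap_rack [ 435.7 -265. ] [78.9] 0.203 1
soap_rack [ 446.  -241.8] [84.2] 0.574 1
soap_rack [ 444.5 -246. ] [84.7] 0.201 1
```

```bash
python3 -m pendant '[[[1.9,0,2.3,0,0,0,1],[0,3,0,0,0,0,1],[0,3,0,0,0,0,1],[0,3,0,0,0,0,1],[0,2,0,0,0,0,1],[0,1,0,0,0,0,1],[0,0,0,0,0,0,1],[0,0,0,0,0,0,1]]]'; python3 w.py w2.png; python3 -c "
from look import *
shot('side','s2.png')"
```

```text
clock: 3.97
tool_pos: [0.4495, -0.2544, 0.107]
orientation: [-90.0, 0.0, 5.0]
force: [0.5, -0.4, 0.4]
opening: 0.0875
[ 449.5 -254.4  107. ] [-90.   0.   5.] 0.0875 [ 0.5 -0.4  0.4] 3.9667
```

View pics/s2.png

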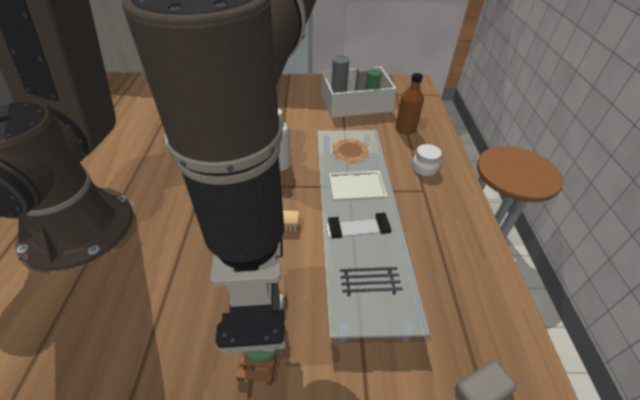

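View pics/w2.png

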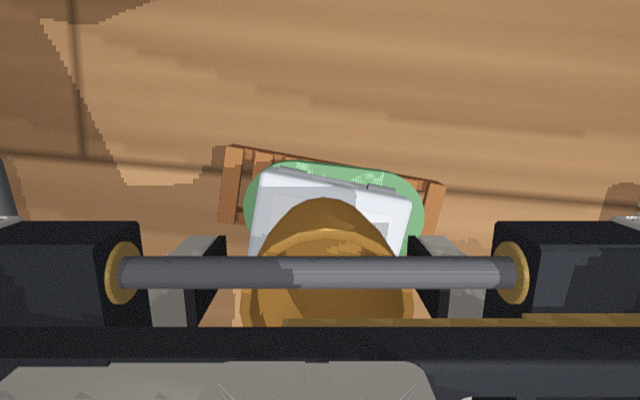

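The cup is centred between the fingers, spanning columns 245–410. I'll close on it.

```bash
python3 -m pendant '[[[0,0,0,0,0,0,0.6],[0,0,0,0,0,0,0.5],[0,0,0,0,0,0,0],[0,0,0,0,0,0,0],[0,0,0,0,0,0,0],[0,0,0,0,0,0,0],[0,0,0,0,0,0,0],[0,0,0,0,0,0,0]]]'
python3 -m pendant '[[[0,-0.5,0,0,0,0,0],[0,-2,0,0,0,0,0],[0,-3,0,0,0,0,0],[0,-3,0,0,0,0,0],[0,-0.5,0,0,0,0,0],[0,0,0,0,0,0,0]]]'; python3 w.py w3.png
```

```text
clock: 4.73
tool_pos: [0.4494, -0.2541, 0.1069]
orientation: [-90.0, -0.0, 5.0]
force: [-0.5, 2.9, 5.7]
opening: 0.0613
clock: 5.23
tool_pos: [0.4501, -0.2546, 0.1986]
orientation: [-90.1, -0.2, 5.0]
force: [-0.4, -0.1, -3.2]
opening: 0.0616
[ 450.1 -254.6  198.6] [-90.1  -0.2   5. ] 0.0616 [-0.4 -0.1 -3.2] 5.2333
```

View pics/w3.png

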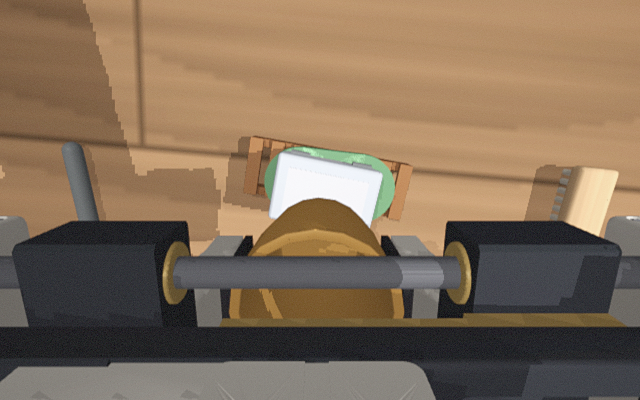

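```bash
python3 -m pendant '[[[0.7,0,1.5,0,0,0,0],[1.4,0,3,0,0,0,0],[1.6,0,3.5,0,0,0,0],[1.6,0,3.5,0,0,0,0],[1.6,0,3.5,0,0,0,0],[1.6,0,3.5,0,0,0,0],[1.6,0,3.5,0,0,0,0],[1.6,0,3.5,0,0,0,0],[1.6,0,3.5,0,0,0,0],[1.6,0,3.5,0,0,0,0],[1.6,0,3.5,0,0,0,0],[1.6,0,3.5,0,0,0,0]]]'
python3 -m pendant '[[[1.2,0,3,0,0,0,0],[1,0,2,0,0,0,0],[0.5,0,1,0,0,0,0],[0,0,0,0,0,0,0],[0,0,0,0,0,0,0]]]'; python3 w.py w4.png
```

```text
clock: 6.28
tool_pos: [0.5945, 0.1563, 0.1941]
orientation: [-90.1, 0.2, 5.0]
force: [0.8, 0.2, -2.4]
opening: 0.0616
clock: 6.7
tool_pos: [0.6161, 0.2167, 0.1943]
orientation: [-90.1, 0.2, 5.0]
force: [-0.6, 0.0, -2.2]
opening: 0.0616
[616.1 216.7 194.3] [-90.1   0.2   5. ] 0.0616 [-0.6  0.  -2.2] 6.7
```

View pics/w4.png

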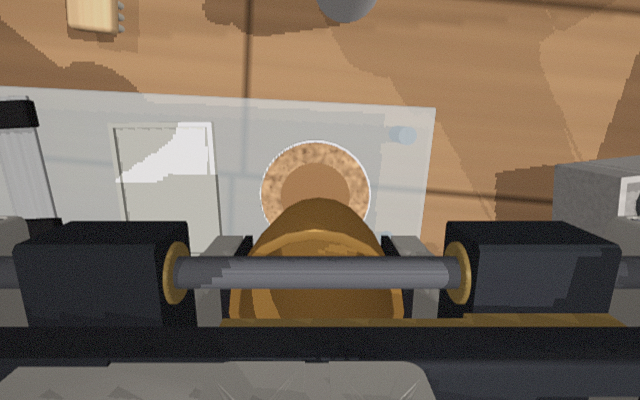

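Run:
```python
from fit import *
o=ctrl.get_obs(); s=snapshot('wrist'); s['obs']=o
md=masks(s,['cup','coaster','tray','rest']); print({k:a[1] for k,a in md.items()})
# ignore lower image area (gripper)
a=np.zeros((400,640),bool); a[215:]=1; md['zz']=(a,1)
print(fit('coaster',[(s,md)],[.618,.213,0],('cup','zz'),yaw=False))
if 'tray' in md: print(fit('tray',[(s,md)],[.626,.085,.09],('cup','zz')))
for z in (.06,): print(proj(cam(s),np.array([[.6181,.2132,z],[.618,.1642,z]])))
```

```text
{'cup': 0.84, 'coaster': 0.7, 'tray': 0.63, 'rest': 0.72}
(array([0.61840281, 0.21455277]), np.float64(0.026886789476009268), 1)
(array([0.62653917, 0.08649743, 0.0868699 ]), np.float64(0.014073806078147611), 1)
[[313.89782101 196.5676729 ]
 [257.48139003 191.65164702]]
```

```bash
python3 -m pendant '[[[0.2,2,0,0,0,0,0],[0,3,0,0,0,0,0],[0,3,0,0,0,0,0],[0,1.5,0,0,0,0,0],[0,0.6,0,0,0,0,0],[0,0.3,0,0,0,0,0],[0,0,0,0,0,0,0],[0,0,0,0,0,0,0]]]';python3 -m pendant '[[[0,0.2,0,0,0,0,0],[0,0,0,0,0,0,0],[0,0,0,0,0,0,0]]]'; python3 -c "
from look import *
shot('scene','s3.png');shot('side','s4.png')"
```

```text
clock: 7.67
tool_pos: [0.62, 0.2175, 0.0941]
orientation: [-90.0, -0.1, 5.0]
force: [-0.6, 0.1, -1.9]
opening: 0.0619
clock: 7.92
tool_pos: [0.6193, 0.2174, 0.0913]
orientation: [-90.0, -0.1, 5.0]
force: [-1.1, -0.2, -2.3]
opening: 0.0615
```

View pics/s3.png

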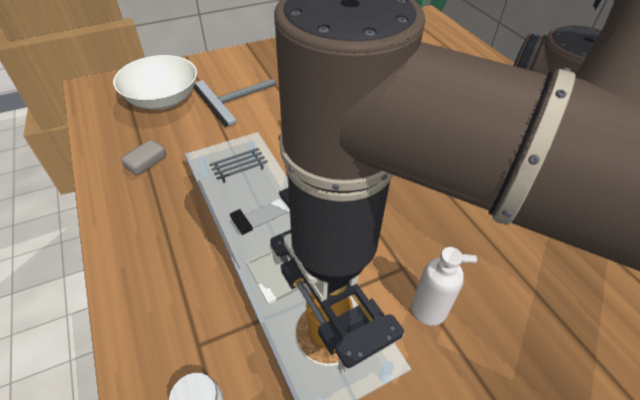

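Still about 6 mm above contact; I'll keep lowering slowly.

```bash
python3 -m pendant '[[[0,0.3,0,0,0,0,0],[0,0,0,0,0,0,0],[0,0.1,0,0,0,0,0],[0,0,0,0,0,0,0],[0,0,0,0,0,0,0]]]';python3 -m pendant '[[[0,0.1,0,0,0,0,0],[0,0,0,0,0,0,0],[0,0,0,0,0,0,0]]]';python3 -m pendant '[[[0,0.1,0,0,0,0,0],[0,0,0,0,0,0,0],[0,0,0,0,0,0,0]]]'
```

```text
clock: 8.43
tool_pos: [0.619, 0.2172, 0.0864]
orientation: [-90.0, 0.0, 5.0]
force: [-0.7, -0.2, -2.7]
opening: 0.0614
clock: 8.68
tool_pos: [0.619, 0.2172, 0.0855]
orientation: [-90.0, 0.0, 5.0]
force: [-0.1, 0.1, -1.9]
opening: 0.0616
clock: 8.93
tool_pos: [0.6193, 0.2173, 0.085]
orientation: [-90.0, -0.0, 5.0]
force: [-0.0, -0.2, 2.4]
opening: 0.0617
```

```bash
python3 -m pendant '[[[0,0,0,0,0,0,0.75],[0,0,0,0,0,0,0.85],[0,0,0,0,0,0,1],[0,0,0,0,0,0,1],[0,0,0,0,0,0,1],[0,0,0,0,0,0,1]]]';python3 -m pendant '[[[0,-1,0,0,0,0,1],[0,-2,0,0,0,0,1],[0,-3,0,0,0,0,1],[0,-3,0,0,0,0,1],[0,-2,0,0,0,0,1],[0,0,0,0,0,0,1]]]'; python3 w.py w5.png
```

```text
clock: 9.43
tool_pos: [0.6191, 0.2172, 0.0845]
orientation: [-90.0, 0.0, 5.0]
force: [-0.8, 0.6, -0.0]
opening: 0.0869
clock: 9.93
tool_pos: [0.6215, 0.2182, 0.2012]
orientation: [-89.8, -0.5, 5.0]
force: [0.2, -0.0, 0.8]
opening: 0.0875
[621.5 218.2 201.2] [-89.8  -0.5   5. ] 0.0875 [ 0.2 -0.   0.8] 9.9333
```

View pics/w5.png

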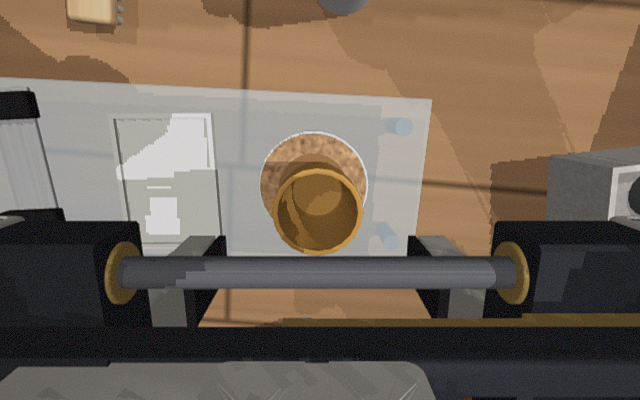

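```bash
python3 -m pendant '[[[-0.9,0,-1.9,0,0,0,1],[-1.7,0,-3.6,0,0,0,1],[-1.8,0,-3.7,0,0,0,1],[-1.8,0,-3.7,0,0,0,1],[-1.8,0,-3.7,0,0,0,1],[-1.8,0,-3.7,0,0,0,1],[-1.8,0,-3.7,0,0,0,1],[-1.8,0,-3.7,0,0,0,1],[-1.8,0,-3.7,0,0,0,1],[-1.8,0,-3.7,0,0,0,1],[-1.8,0,-3.7,0,0,0,1],[-1.8,0,-3.7,0,0,0,1]]]'
python3 -m pendant '[[[-0.8,0,-2.4,0,-7.1,0,1],[0,0,0,0,-7.1,0,1],[0,0,0,0,-7.1,0,1],[0,0,0,0,-7.1,0,1],[0,0,0,0,-7.1,0,1],[0,0,0,0,-7.1,0,1],[0,0,0,0,-7.1,0,1],[0,0,0,0,-7.1,0,1],[0,0,0,0,-7.1,0,1],[0,0,0,0,-7.1,0,1],[0,0,0,0,-7.1,0,1],[0,0,0,0,0,0,1]]]'
python3 w.py w6.png; python3 m2.py denture_case,scrubber,soap_rack
python3 - <<'E'
from fit import *
o=ctrl.get_obs(); v=[]
for n in('scene','side'):
    s=snapshot(n); v.append((s,masks(s,['cup','coaster'])))
print({k:a[1] for _,m in v for k,a in m.items()})
for vv in [v,v[:1],v[1:]]:
    print(fit('cup',vv,[.62,.217,0],z=.06,yaw=False))
E
```

```text
clock: 10.98
tool_pos: [0.449, -0.2255, 0.1944]
orientation: [-90.0, 0.0, 5.0]
force: [1.4, -0.1, -0.6]
opening: 0.0875
clock: 11.98
tool_pos: [0.4442, -0.2485, 0.1941]
orientation: [-89.9, -0.0, 83.4]
force: [0.6, -0.1, -0.6]
opening: 0.0879
[ 444.2 -248.5  194.1] [-89.9  -0.   83.4] 0.0879 [ 0.6 -0.1 -0.6] 11.9833
scene {'cup': (0.71, 2224), 'denture_case': (0.7, 1003), 'scrubber': (0.69, 422), 'soap_rack': (0.46, 1311)}
side {'cup': (0.62, 862), 'denture_case': (0.43, 854), 'soap_rack': (0.91, 852)}
wrist {'denture_case': (0.75, 7224), 'scrubber': (0.94, 1085), 'soap_rack': (0.67, 1578)}
denture_case [ 448.  -245.3] [83.] 0.898 3
denture_case [ 447.4 -249.2] [81.6] 0.032 1
denture_case [ 272.2 1918.6] [103.8] 0.0 1
denture_case [ 447.  -247.8] [84.1] 0.027 1
scrubber [ 445.7 -245.9] [86.8] 0.249 2
scrubber [ 440.5 -257.8] [86.8] 0.09 1
scrubber [ 446.1 -244.8] [87.3] 0.106 1
soap_rack [ 444.6 -246.6] [84.8] 1.708 3
soap_rack [ 423.4 -298.1] [77.6] 1.026 1
soap_rack [ 444.9 -244.8] [85.1] 3.061 1
soap_rack [ 444.7 -246.7] [84.8] 0.612 1
{'cup': 0.77, 'coaster': 0.81}
(array([0.61911894, 0.21677498]), np.float64(0.08716425777259798), 2)
(array([0.61987116, 0.2175538 ]), np.float64(0.07279867089563509), 1)
(array([0.61869185, 0.21344825]), np.float64(0.09304556354916069), 1)
```

View pics/w6.png

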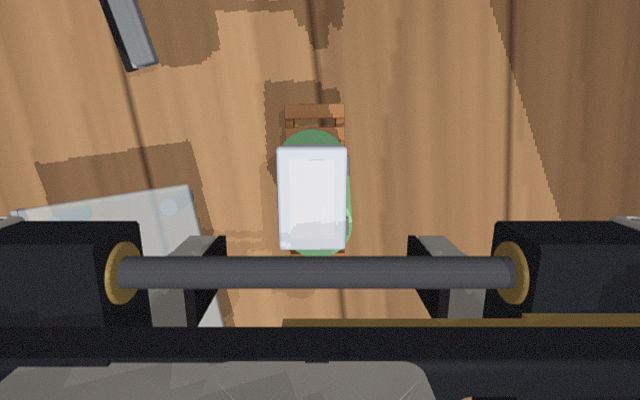

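```bash
python3 -m pendant '[[[0,2,-0.3,0,0,0,1],[0,3,0,0,0,0,1],[0,3,0,0,0,0,1],[0,3,0,0,0,0,1],[0,1.5,0,0,0,0,1],[0,0.8,0,0,0,0,1],[0,0,0,0,0,0,1],[0,0,0,0,0,0,1]]]'; python3 w.py w7.png
```

```text
clock: 13.75
tool_pos: [0.4481, -0.2492, 0.062]
orientation: [-90.0, 0.0, 83.1]
force: [-0.2, 0.1, 0.5]
opening: 0.0879
[ 448.1 -249.2   62. ] [-90.    0.   83.1] 0.0879 [-0.2  0.1  0.5] 13.75
```

View pics/w7.png

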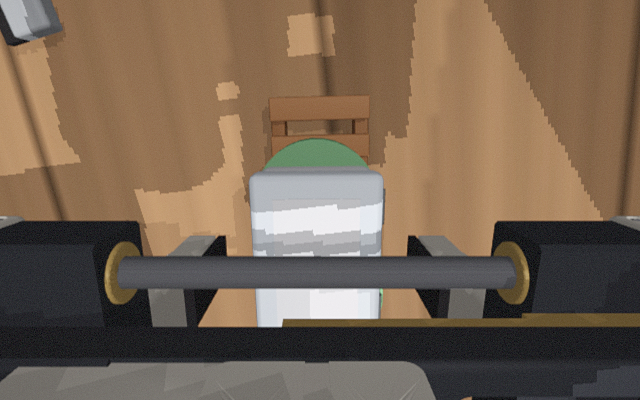

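The case is centred between the fingers, spanning columns 250–382. I'll grip and lift it.

```bash
python3 -m pendant '[[[0,0.2,0,0,0,0,0.7],[0,0,0,0,0,0,0.6],[0,0,0,0,0,0,0],[0,0,0,0,0,0,0],[0,0,0,0,0,0,0],[0,0,0,0,0,0,0],[0,0,0,0,0,0,0]]]'
python3 -m pendant '[[[0,-0.5,0,0,0,0,0],[0,-2,0,0,0,0,0],[0,-3,0,0,0,0,0],[0,-3,0,0,0,0,0],[0,-2.5,0,0,0,0,0],[0,-1,0,0,0,0,0],[0,0,0,0,0,0,0]]]'; python3 w.py w8.png
```

```text
clock: 14.38
tool_pos: [0.4477, -0.249, 0.0599]
orientation: [-90.0, 0.0, 83.1]
force: [-0.8, 1.0, 3.4]
opening: 0.0557
clock: 14.97
tool_pos: [0.449, -0.2493, 0.1824]
orientation: [-90.3, 0.0, 83.1]
force: [-0.5, -0.6, -0.8]
opening: 0.056
[ 449.  -249.3  182.4] [-90.3   0.   83.1] 0.056 [-0.5 -0.6 -0.8] 14.9667
```

View pics/w8.png

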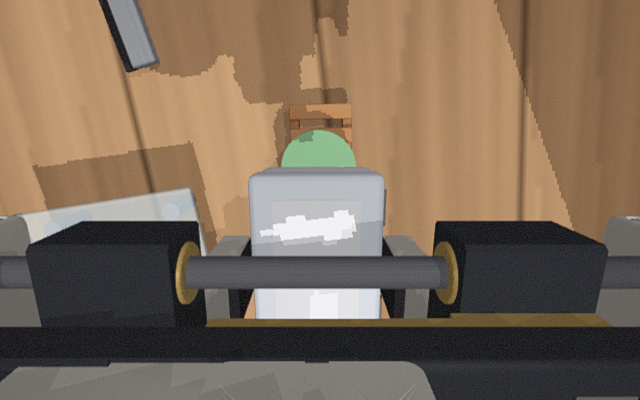

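```bash
python3 -m pendant '[[[0,0,0,0,7.1,0,0],[0,0,0,0,7.1,0,0],[0,0,0,0,7.1,0,0],[0,0,0,0,7.1,0,0],[0,0,0,0,7.1,0,0],[0,0,0,0,7.1,0,0],[0,0,0,0,7.1,0,0],[0,0,0,0,7.1,0,0],[0,0,0,0,7.1,0,0],[0,0,0,0,7.1,0,0],[0,0,0,0,7.1,0,0],[0,0,0,0,0,0,0]]]'
python3 -m pendant '[[[1,0,1.6,0,0,0,0],[2,0,3.1,0,0,0,0],[2.2,0,3.3,0,0,0,0],[2.2,0,3.3,0,0,0,0],[2.2,0,3.3,0,0,0,0],[2.2,0,3.3,0,0,0,0],[2.2,0,3.3,0,0,0,0],[2.2,0,3.3,0,0,0,0],[2.2,0,3.3,0,0,0,0],[1.5,0,2.3,0,0,0,0],[0.8,0,1.2,0,0,0,0],[0,0,0,0,0,0,0]]]'; python3 w.py w9.png
python3 - <<'E'
from fit import *
o=ctrl.get_obs(); s=snapshot('wrist'); s['obs']=o
md=masks(s,['cup','tray','denture_case']); print({k:a[1] for k,a in md.items()})
a=np.zeros((400,640),bool); a[215:]=1; md['zz']=(a,1)
if 'tray' in md: print(fit('tray',[(s,md)],[.626,.085,.09],('denture_case','cup','zz')))
print(o['joint_pos'])
E
```

```text
clock: 16.02
tool_pos: [0.4464, -0.2486, 0.1775]
orientation: [-89.9, 0.2, 4.6]
force: [0.8, -0.2, -1.9]
opening: 0.056
clock: 17.02
tool_pos: [0.6273, 0.0832, 0.1773]
orientation: [-90.0, 0.1, 5.3]
force: [0.3, -0.5, -0.8]
opening: 0.0561
[627.3  83.2 177.3] [-90.    0.1   5.3] 0.0561 [ 0.3 -0.5 -0.8] 17.0167
{'cup': 0.8, 'tray': 0.84, 'denture_case': 0.8}
(array([0.62647892, 0.08619436, 0.09189993]), np.float64(0.025236661301766956), 1)
[ 2.50944603e+01  1.85693715e+01 -8.84397483e+00 -2.05737478e-02
 -6.27555204e+01 -1.09853774e+02]
```

View pics/w9.png

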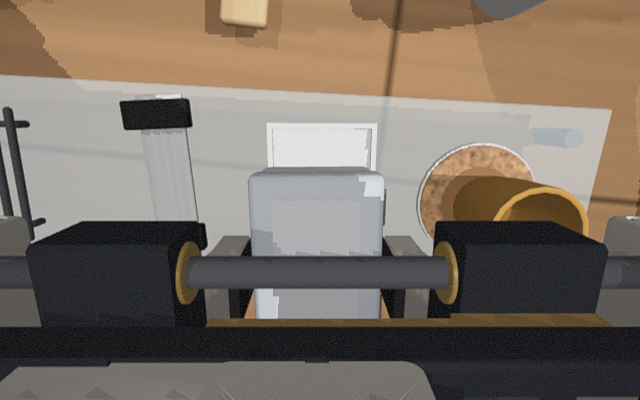

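```bash
python3 -m pendant '[[[0,1,-0.25,0,0,0,0],[0,3,0,0,0,0,0],[0,3,0,0,0,0,0],[0,2,0,0,0,0,0],[0,0.8,0,0,0,0,0],[0,0,0,0,0,0,0],[0,0,0,0,0,0,0]]]';  python3 -m pendant '[[[0,0.4,0,0,0,0,0],[0,0.2,0,0,0,0,0],[0,0,0,0,0,0,0],[0,0,0,0,0,0,0]]]'; python3 w.py w10.png
```

```text
clock: 17.85
tool_pos: [0.6273, 0.0777, 0.082]
orientation: [-90.0, -0.0, 5.0]
force: [0.3, 0.7, -0.3]
opening: 0.0559
clock: 18.18
tool_pos: [0.6273, 0.0784, 0.0762]
orientation: [-90.0, -0.1, 5.0]
force: [0.2, -1.2, -1.1]
opening: 0.0559
[627.3  78.4  76.2] [-90.   -0.1   5. ] 0.0559 [ 0.2 -1.2 -1.1] 18.1833
```

View pics/w10.png

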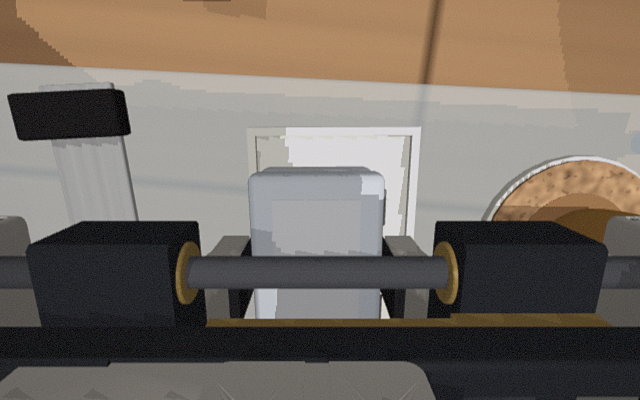

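```bash
python3 -m pendant '[[[0,0.3,0.2,0,0,0,0],[0,0,0,0,0,0,0],[0,0,0,0,0,0,0]]]';  python3 -m pendant '[[[0,0.2,0,0,0,0,0],[0,0,0,0,0,0,0],[0,0,0,0,0,0,0]]]';python3 -m pendant '[[[0,0.1,0,0,0,0,0],[0,0,0,0,0,0,0],[0,0,0,0,0,0,0]]]'
```

```text
clock: 18.48
tool_pos: [0.6267, 0.0804, 0.0724]
orientation: [-90.0, 0.0, 5.0]
force: [0.4, -1.1, -1.5]
opening: 0.0562
clock: 18.73
tool_pos: [0.6267, 0.0802, 0.0704]
orientation: [-90.0, 0.0, 5.0]
force: [0.1, -0.5, -0.3]
opening: 0.0557
clock: 18.98
tool_pos: [0.627, 0.0802, 0.0699]
orientation: [-90.0, -0.0, 5.0]
force: [-0.0, 0.2, 2.8]
opening: 0.0561
```

```bash
python3 -m pendant '[[[0,0,0,0,0,0,0.75],[0,0,0,0,0,0,0.9],[0,0,0,0,0,0,1],[0,0,0,0,0,0,1],[0,0,0,0,0,0,1],[0,0,0,0,0,0,1]]]';python3 -m pendant '[[[0,-1,0,0,0,0,1],[0,-2,0,0,0,0,1],[0,-3,0,0,0,0,1],[0,-4,0,0,0,0,1],[0,-3,0,0,0,0,1],[0,0,0,0,0,0,1]]]'; python3 w.py w11.png
```

```text
clock: 19.48
tool_pos: [0.6269, 0.0802, 0.0695]
orientation: [-90.0, 0.0, 5.0]
force: [-0.5, -0.8, -0.4]
opening: 0.0862
clock: 19.98
tool_pos: [0.6304, 0.0808, 0.2083]
orientation: [-89.9, -0.7, 5.0]
force: [1.0, -0.5, 1.0]
opening: 0.0877
[630.4  80.8 208.3] [-89.9  -0.7   5. ] 0.0877 [ 1.  -0.5  1. ] 19.9833
```

View pics/w11.png

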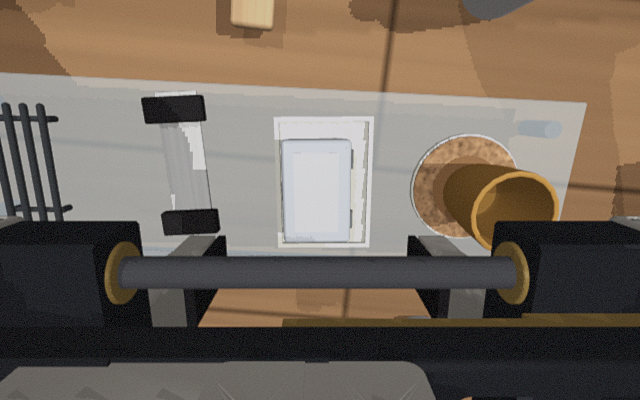

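```bash
cat > m3.py <<'E'
import sys
from fit import *
names=sys.argv[1].split(',')
Z={'cup':.06,'denture_case':.056,'scrubber':.072,'soap_rack':.068}
I={'cup':[.619,.217,0],'denture_case':[.626,.08,.09],'scrubber':[.628,-.172,.05],'soap_rack':[.62,-.041,.12],'coaster':[.618,.2135,0],'tray':[.626,.085,.09],'wire_stand':[.628,-.172,.05],'rest':[.62,-.041,.12]}
up={'coaster':'cup','tray':'denture_case','wire_stand':'scrubber','rest':'soap_rack'}
v=[]
for c in (sys.argv[2].split(',') if len(sys.argv)>2 else ['scene','side','wrist']):
    o=ctrl.get_obs(); s=snapshot(c); s['obs']=o; md=masks(s,names+[up[n] for n in names if n in up])
    for k in ('wire_stand','rest'):
        if k in md and k not in sys.argv[3:]:
            h=cv2.convexHull(np.argwhere(md[k][0])[:,::-1].astype(np.int32)); q=np.zeros((400,640),np.uint8); cv2.fillConvexPoly(q,h,1); md[k]=(q>0,md[k][1])
    a=np.zeros((400,640),bool)
    if c=='wrist': a[215:]=1
    md['zz']=(a,1); v.append((s,md)); print(c,{k:round(float(x[1]),2) for k,x in md.items()})
for n in names:
    for vv in [v]+[[w] for w in v if n in w[1]]:
        x,f,k=fit(n,vv,I[n],('zz',)+((up[n],) if n in up else ()),z=Z.get(n),yaw=n not in('cup','coaster')); print(n,np.round(x[:2]*1000,1),np.round(np.degrees(x[2:]),1),round(f,3),k)
E
python3 m3.py denture_case,tray,rest wrist
python3 -m pendant '[[[0,0,-2,0,0,0,1],[0.5,0,-3.5,0,0,0,1],[0.5,0,-4,0,0,0,1],[0.5,0,-4,0,0,0,1],[0.5,0,-4,0,0,0,1],[0,0,-2,0,0,0,1],[0,0,0,0,0,0,1]]]'; python3 w.py w12.png;python3 m3.py rest,wire_stand,denture_case,cup
```

```text
wrist {'denture_case': 0.87, 'tray': 0.95, 'rest': 0.89, 'zz': 1.0}
denture_case [628.2  79.5] [3.4] 0.028 1
denture_case [628.2  79.5] [3.4] 0.028 1
tray [626.1  86.3] [5.6] 0.033 1
tray [626.1  86.3] [5.6] 0.033 1
rest [621.1 -38.5] [7.7] 0.034 1
rest [621.1 -38.5] [7.7] 0.034 1
clock: 20.92
tool_pos: [0.6632, -0.1167, 0.1979]
orientation: [-90.0, 0.2, 4.7]
force: [-0.4, 0.1, 0.3]
opening: 0.0876
[ 663.2 -116.7  197.9] [-90.    0.2   4.7] 0.0876 [-0.4  0.1  0.3] 20.9167
scene {'rest': 0.74, 'wire_stand': 0.57, 'denture_case': 0.65, 'cup': 0.78, 'soap_rack': 0.83, 'scrubber': 0.89, 'zz': 1.0}
side {'rest': 0.75, 'denture_case': 0.93, 'cup': 0.7, 'soap_rack': 0.88, 'scrubber': 0.96, 'zz': 1.0}
wrist {'rest': 0.78, 'wire_stand': 0.83, 'denture_case': 0.59, 'zz': 1.0}
rest [621.1 -39.9] [7.3] 0.073 3
rest [620.3 -40.1] [7.5] 0.068 1
rest [620.5 -40.8] [7.8] 0.098 1
rest [621.6 -39.5] [7.5] 0.041 1
wire_stand [ 630.3 -172. ] [3.5] 0.174 2
wire_stand [ 626.3 -179.5] [4.5] 0.234 1
wire_stand [ 630.3 -171. ] [3.5] 0.059 1
denture_case [627.5  78.5] [4.6] 0.142 3
denture_case [625.8  75.1] [2.3] 0.146 1
denture_case [625.9  76.6] [-3.] 0.174 1
denture_case [628.1  78.5] [7.6] 0.071 1
cup [619.8 217.9] [] 0.124 2
cup [620. 218.] [] 0.057 1
cup [619.  221.5] [] 0.185 1
```

View pics/w12.png

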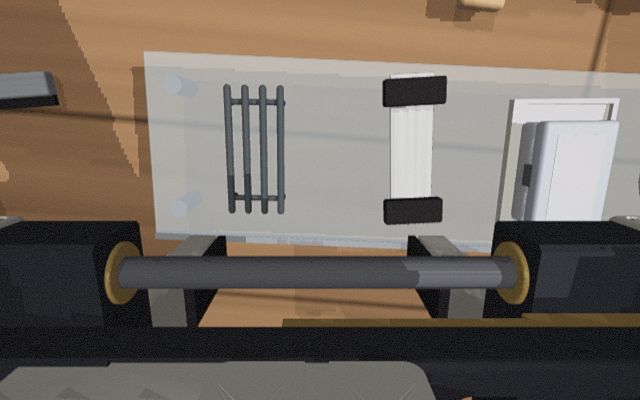

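```bash
python3 -m pendant '[[[-1.7,0,-0.9,0,0,0,1],[-3.5,0,-1.7,0,0,0,1],[-3.5,0,-1.7,0,0,0,1],[-3.5,0,-1.7,0,0,0,1],[-3.5,0,-1.7,0,0,0,1],[-3.5,0,-1.7,0,0,0,1],[-3.5,0,-1.6,0,0,0,1],[0,0,0,0,-7.1,0,1],[0,0,0,0,-7.1,0,1],[0,0,0,0,-7.1,0,1],[0,0,0,0,-7.1,0,1],[0,0,0,0,-7.1,0,1]]]'
python3 -m pendant '[[[0,0,0,0,-7.1,0,1],[0,0,0,0,-7.1,0,1],[0,0,0,0,-7.1,0,1],[0,0,0,0,-7.1,0,1],[0,0,0,0,-7.1,0,1],[0,0,0,0,-7.1,0,1],[0,0,0,0,-3,0,1],[0,0,0,0,0,0,1],[0,0,0,0,0,0,1]]]'
python3 w.py w13.png; python3 m2.py scrubber,soap_rack
```

```text
clock: 23.02
tool_pos: [0.4469, -0.2417, 0.1999]
orientation: [-90.0, -0.0, 40.8]
force: [-0.7, 0.4, -0.1]
opening: 0.0875
clock: 23.77
tool_pos: [0.447, -0.2415, 0.1997]
orientation: [-90.0, -0.0, 85.9]
force: [-0.0, -0.0, -0.2]
opening: 0.0876
[ 447.  -241.5  199.7] [-90.   -0.   85.9] 0.0876 [-0.  -0.  -0.2] 23.7667
scene {'cup': (0.92, 2201), 'denture_case': (0.72, 2106), 'scrubber': (0.62, 1058), 'soap_rack': (0.77, 383)}
side {'cup': (0.94, 822), 'denture_case': (0.7, 1044), 'scrubber': (0.93, 2449), 'soap_rack': (0.86, 739)}
wrist {'scrubber': (0.95, 7929), 'soap_rack': (0.8, 2091)}
scrubber [ 445.7 -244.9] [87.1] 0.039 3
scrubber [ 445.6 -245. ] [84.9] 0.034 1
scrubber [ 446.1 -246.4] [89.7] 0.052 1
scrubber [ 445.9 -244. ] [88.4] 0.019 1
soap_rack [ 443.7 -246.2] [84.9] 0.447 3
soap_rack [ 439.7 -258.5] [82.5] 0.282 1
soap_rack [ 444.2 -243.2] [85.3] 0.495 1
soap_rack [ 444.3 -246.3] [85.] 0.239 1
```

View pics/w13.png

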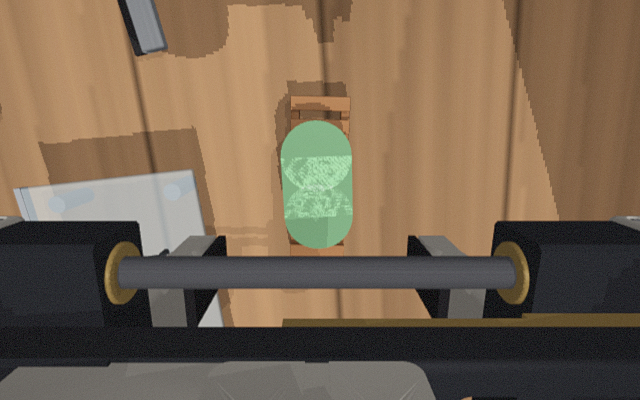

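```bash
python3 -m pendant '[[[-0.3,2,0.1,0,-1.5,0,1],[0,4,0,0,0,0,1],[0,4,0,0,0,0,1],[0,4,0,0,0,0,1],[0,2,0,0,0,0,1],[0,1,0,0,0,0,1],[0,0.4,0,0,0,0,1],[0,0,0,0,0,0,1],[0,0,0,0,0,0,1]]]'; python3 w.py w14.png
```

```text
clock: 25.32
tool_pos: [0.447, -0.2447, 0.0268]
orientation: [-90.1, 0.0, 87.6]
force: [0.6, 0.9, 0.0]
opening: 0.0876
[ 447.  -244.7   26.8] [-90.1   0.   87.6] 0.0876 [0.6 0.9 0. ] 25.3167
```

View pics/w14.png

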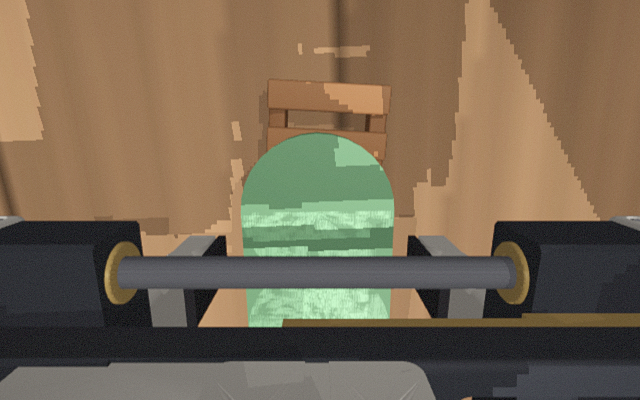

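The scrubber is centred, spanning columns 242–394. I'll grip and lift it.

```bash
python3 -m pendant '[[[0,0,0,0,0,0,0.8],[0,0,0,0,0,0,0.7],[0,0,0,0,0,0,0],[0,0,0,0,0,0,0],[0,0,0,0,0,0,0],[0,0,0,0,0,0,0],[0,0,0,0,0,0,0]]]'
python3 -m pendant '[[[0,-0.5,0,0,0,0,0],[0,-2,0,0,0,0,0],[0,-3.5,0,0,0,0,0],[0,-4,0,0,0,0,0],[0,-3,0,0,0,0,0],[0,-1,0,0,0,0,0],[0,0,0,0,0,0,0]]]'; python3 w.py w15.png; python3 m2.py soap_rack scene,wrist
```

```text
clock: 25.95
tool_pos: [0.446, -0.2445, 0.026]
orientation: [-90.0, 0.0, 87.6]
force: [-1.7, 1.3, 6.5]
opening: 0.0639
clock: 26.53
tool_pos: [0.4474, -0.2448, 0.1688]
orientation: [-90.3, 0.0, 87.6]
force: [0.6, -0.4, -1.6]
opening: 0.0638
[ 447.4 -244.8  168.8] [-90.3   0.   87.6] 0.0638 [ 0.6 -0.4 -1.6] 26.5333
scene {'cup': (0.55, 2174), 'denture_case': (0.76, 2143), 'scrubber': (0.9, 1107)}
wrist {'cup': (0.53, 20505), 'scrubber': (0.57, 20763), 'soap_rack': (0.64, 2044)}
soap_rack [ 461.  -253.9] [67.3] 0.743 1
soap_rack [ 461.  -253.9] [67.3] 0.743 1
```

View pics/w15.png

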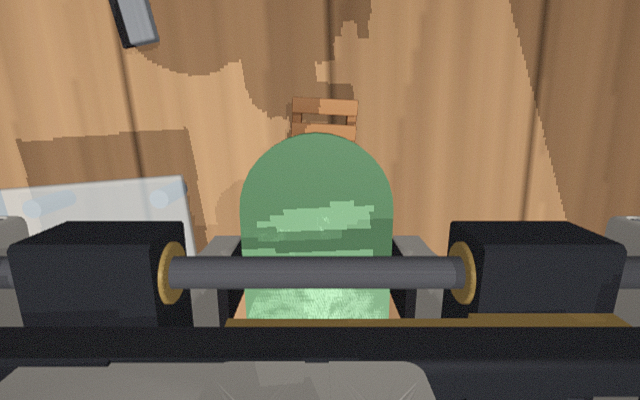

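```bash
python3 -m pendant '[[[0,0,0,0,7,0,0],[0,0,0,0,7,0,0],[0,0,0,0,7,0,0],[0,0,0,0,7,0,0],[0,0,0,0,7,0,0],[0,0,0,0,7,0,0],[0,0,0,0,7,0,0],[0,0,0,0,7,0,0],[0,0,0,0,7,0,0],[0,0,0,0,7,0,0],[0,0,0,0,7,0,0],[0,0,0,0,7,0,0]]]'
python3 -m pendant '[[[1.5,0,0.5,0,0,0,0],[3.2,0,1.1,0,0,0,0],[3.5,0,1.1,0,0,0,0],[3.5,0,1.1,0,0,0,0],[3.5,0,1.2,0,0,0,0],[2.5,0,0.8,0,0,0,0],[1,0,0.4,0,0,0,0],[0,0,0,0,0,0,0],[0,0,0,0,0,0,0]]]'; python3 w.py w16.png; python3 m3.py wire_stand,rest wrist
```

```text
clock: 28.08
tool_pos: [0.4457, -0.2444, 0.1654]
orientation: [-90.0, 0.0, 3.2]
force: [0.2, 0.3, -1.1]
opening: 0.0637
clock: 28.83
tool_pos: [0.6285, -0.1705, 0.1646]
orientation: [-90.0, 0.1, 3.7]
force: [0.6, 0.2, -1.6]
opening: 0.0639
[ 628.5 -170.5  164.6] [-90.    0.1   3.7] 0.0639 [ 0.6  0.2 -1.6] 28.8333
wrist {'rest': 0.6, 'scrubber': 0.83, 'soap_rack': 0.56, 'zz': 1.0}Traceback (most recent call last):
  File "m3.py", line 18, in <module>
    x,f,k=fit(n,vv,I[n],('zz',)+((up[n],) if n in up else ()),z=Z.get(n),yaw=n not in('cup','coaster')); print(n,np.round(x[:2]*1000,1),np.round(np.degrees(x[2:]),1),round(f,3),k)
          ~~~^^^^^^^^^^^^^^^^^^^^^^^^^^^^^^^^^^^^^^^^^^^^^^^^^^^^^^^^^^^^^^^^^^^^^^^^^^^^^^^^^^^^^^^^^^
  File "fit.py", line 53, in fit
    r=minimize(cost,q,method='Nelder-Mead',options=dict(initial_simplex=S,xatol=1e-4,fatol=1e-4)); S=S-q+r.x; q=r.x
    res = _minimize_neldermead(fun, x0, args, callback, bounds=bounds,
                               **options)
    fsim[k] = func(sim[k])
              ~~~~^^^^^^^^
    fx = function(np.copy(x), *(wrapper_args + args))
  File "fit.py", line 47, in cost
    return t/len(V)
           ~^~~~~~~
ZeroDivisionError: division by zero
```

View pics/w16.png

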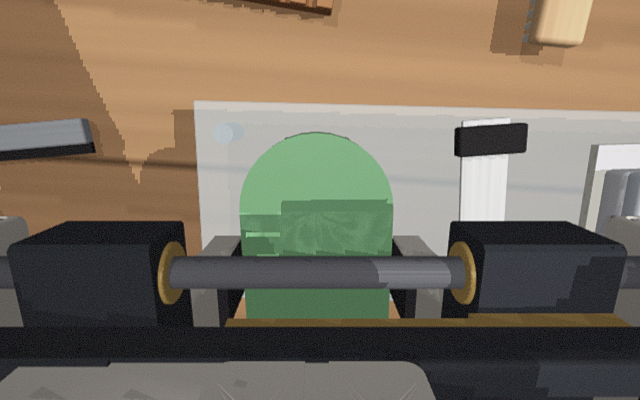

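```bash
python3 -m pendant '[[[0.2,1.5,-0.1,0,0,0,0],[0,3,0,0,0,0,0],[0,2,0,0,0,0,0],[0,1,0,0,0,0,0],[0,0.6,0,0,0,0,0],[0,0.3,0,0,0,0,0],[0,0,0,0,0,0,0],[0,0,0,0,0,0,0]]]';  python3 -m pendant '[[[0,0.2,0,0,0,0,0],[0,0,0,0,0,0,0],[0,0,0,0,0,0,0]]]'
```

```text
clock: 29.8
tool_pos: [0.6314, -0.172, 0.0828]
orientation: [-90.0, -0.1, 3.6]
force: [-1.3, 0.0, -1.2]
opening: 0.0639
clock: 30.05
tool_pos: [0.6309, -0.1718, 0.0801]
orientation: [-90.0, -0.1, 3.6]
force: [-0.1, 0.2, -0.8]
opening: 0.0635
```

```bash
python3 -m pendant '[[[0,0.2,0,0,0,0,0],[0,0,0,0,0,0,0],[0,0,0,0,0,0,0]]]';  python3 -m pendant '[[[0,0.15,0,0,0,0,0],[0,0,0,0,0,0,0],[0,0,0,0,0,0,0]]]';python3 -m pendant '[[[0,0.1,0,0,0,0,0],[0,0,0,0,0,0,0],[0,0,0,0,0,0,0]]]'
```

```text
clock: 30.3
tool_pos: [0.6306, -0.1718, 0.0775]
orientation: [-90.0, 0.0, 3.6]
force: [0.3, 0.3, -2.0]
opening: 0.0641
clock: 30.55
tool_pos: [0.6308, -0.1719, 0.0762]
orientation: [-90.0, -0.0, 3.6]
force: [0.3, 0.2, 0.0]
opening: 0.0641
clock: 30.8
tool_pos: [0.6308, -0.1719, 0.0761]
orientation: [-90.0, -0.0, 3.6]
force: [-1.4, 1.1, 6.7]
opening: 0.0639
```

Contact. I'll release and retreat backwards to look.

```bash
python3 -m pendant '[[[0,0,0,0,0,0,0.8],[0,0,0,0,0,0,0.9],[0,0,0,0,0,0,1],[0,0,0,0,0,0,1],[0,0,0,0,0,0,1],[0,0,0,0,0,0,1]]]';python3 -m pendant '[[[0,-1,0,0,0,0,1],[0,-2,0,0,0,0,1],[0,-3,0,0,0,0,1],[0,-4,0,0,0,0,1],[0,-2,0,0,0,0,1],[0,0,0,0,0,0,1]]]'; python3 w.py w17.png; python3 m3.py scrubber wrist
```

```text
clock: 31.3
tool_pos: [0.6306, -0.1718, 0.0749]
orientation: [-90.0, 0.0, 3.6]
force: [0.6, -0.3, 0.4]
opening: 0.0872
clock: 31.8
tool_pos: [0.6335, -0.1725, 0.2024]
orientation: [-90.1, -0.6, 3.6]
force: [0.1, -0.1, -0.3]
opening: 0.0873
[ 633.5 -172.5  202.4] [-90.1  -0.6   3.6] 0.0873 [ 0.1 -0.1 -0.3] 31.8
wrist {'scrubber': 0.83, 'zz': 1.0}
scrubber [ 631.7 -172.4] [4.1] 0.012 1
scrubber [ 631.7 -172.4] [4.1] 0.012 1
```

View pics/w17.png

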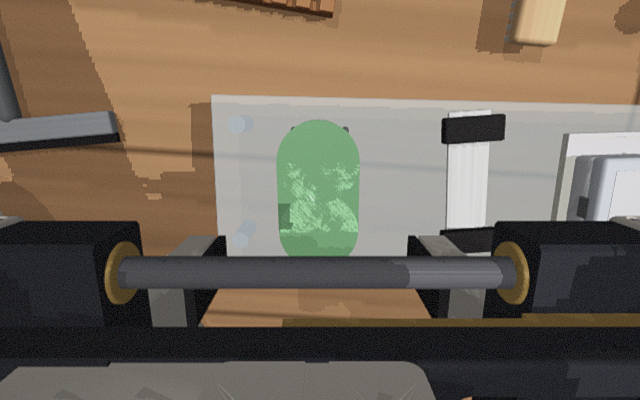

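```bash
python3 -m pendant '[[[-1.7,0,-0.5,0,0,0,1],[-3.5,0,-1.1,0,0,0,1],[-3.5,0,-1.1,0,0,0,1],[-3.5,0,-1.1,0,0,0,1],[-3.5,0,-1.1,0,0,0,1],[-3.5,0,-1.1,0,0,0,1],[0,0,0,0,-7.1,0,1],[0,0,0,0,-7.1,0,1],[0,0,0,0,-7.1,0,1],[0,0,0,0,-7.1,0,1],[0,0,0,0,-7.1,0,1],[0,0,0,0,-7.1,0,1]]]'
python3 -m pendant '[[[0,0,0,0,-7.1,0,1],[0,0,0,0,-7.1,0,1],[0,0,0,0,-7.1,0,1],[0,0,0,0,-7.1,0,1],[0,0,0,0,-7.1,0,1],[0,0,0,0,-3.3,0,1],[0,0,0,0,0,0,1],[0,0,0,0,0,0,1]]]'
python3 w.py w18.png; python3 m2.py soap_rack
```

```text
clock: 32.95
tool_pos: [0.4419, -0.2435, 0.1941]
orientation: [-89.9, 0.1, 46.5]
force: [-0.3, -0.9, -0.4]
opening: 0.0878
clock: 33.62
tool_pos: [0.4421, -0.2435, 0.1943]
orientation: [-89.9, -0.0, 84.8]
force: [0.2, -1.0, -1.0]
opening: 0.0875
[ 442.1 -243.5  194.3] [-89.9  -0.   84.8] 0.0875 [ 0.2 -1.  -1. ] 33.6167
scene {'cup': (0.82, 2196), 'denture_case': (0.63, 2057), 'scrubber': (0.82, 1563), 'soap_rack': (0.88, 1312)}
side {'cup': (0.77, 833), 'denture_case': (0.87, 1014), 'scrubber': (0.56, 2294), 'soap_rack': (0.6, 2632)}
wrist {'soap_rack': (0.62, 7097)}
soap_rack [ 444.4 -246.8] [84.5] 0.283 3
soap_rack [ 443.  -251.6] [83.7] 0.151 1
soap_rack [ 445.  -243.4] [85.3] 0.304 1
soap_rack [ 444.7 -245.8] [84.6] 0.364 1
```

View pics/w18.png

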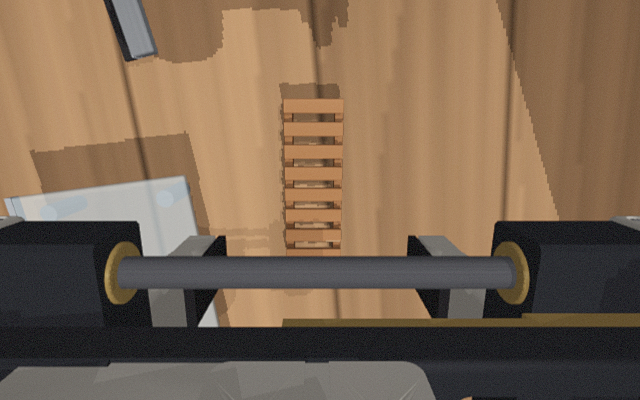

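Run:
```python
from fit import *
import pickle
v=pickle.load(open('v2.pkl','rb'))
s=v[2][0]
for uv in[(313.5,98.5),(285,98.5),(342,98.5)]: print(unproj(s,uv,.022))
e=unproj(s,(313.5,98.5),.022)[:2]; a=np.radians(84.7); print('centre',e+.08*np.array([np.cos(a),np.sin(a)]))
w=[]
for s,md in v[:2]:
    m=md['soap_rack'][0]; h=cv2.convexHull(np.argwhere(m)[:,::-1].astype(np.int32)); q=np.zeros((400,640),np.uint8); cv2.fillConvexPoly(q,h,1); w.append((s,{'soap_rack':(q>0,1)}))
for vv in(w,w[:1],w[1:]): print(fit('soap_rack',vv,[.444,-.246,1.47]))
```

```text
[ 0.43778389 -0.32502742  0.022     ]
[ 0.4637981  -0.32731129  0.022     ]
[ 0.41176491 -0.32274313  0.022     ]
centre [ 0.44517354 -0.24536944]
(array([ 0.44429758, -0.247923  ,  1.47931125]), np.float64(0.06378281533656786), 2)
(array([ 0.44343559, -0.25009175,  1.47278861]), np.float64(0.051421230561189996), 1)
(array([ 0.44505015, -0.24476382,  1.47617275]), np.float64(0.05478943714237832), 1)
```

```bash
python3 -m pendant '[[[-0.2,2,-0.3,0,0,0,1],[0,4,0,0,0,0,1],[0,4,0,0,0,0,1],[0,4,0,0,0,0,1],[0,3,0,0,0,0,1],[0,1,0,0,0,0,1],[0,0.5,0,0,0,0,1],[0,0,0,0,0,0,1],[0,0,0,0,0,0,1]]]'; python3 w.py w19.png
```

```text
clock: 35.17
tool_pos: [0.4469, -0.2462, 0.0115]
orientation: [-90.1, 0.0, 85.0]
force: [0.0, -0.6, -0.8]
opening: 0.088
[ 446.9 -246.2   11.5] [-90.1   0.   85. ] 0.088 [ 0.  -0.6 -0.8] 35.1667
```

View pics/w19.png

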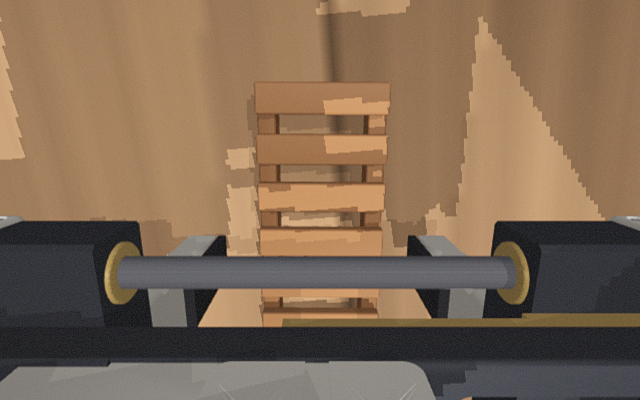

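```bash
python3 -m pendant '[[[0,0.4,0.1,0,0,0,1],[0,0.2,0.1,0,0,0,0.8],[0,0,0,0,0,0,0.7],[0,0,0,0,0,0,0],[0,0,0,0,0,0,0],[0,0,0,0,0,0,0],[0,0,0,0,0,0,0],[0,0,0,0,0,0,0]]]'
python3 -m pendant '[[[0,-0.5,0,0,0,0,0],[0,-2,0,0,0,0,0],[0,-3.5,0,0,0,0,0],[0,-4,0,0,0,0,0],[0,-4,0,0,0,0,0],[0,-2,0,0,0,0,0],[0,0,0,0,0,0,0]]]'; python3 w.py w20.png
```

```text
clock: 35.88
tool_pos: [0.4438, -0.2457, 0.0043]
orientation: [-90.0, 0.0, 85.0]
force: [0.8, 1.3, 1.5]
opening: 0.0554
clock: 36.47
tool_pos: [0.4462, -0.2465, 0.1698]
orientation: [-90.5, 0.1, 85.0]
force: [0.9, 0.1, -1.1]
opening: 0.0557
[ 446.2 -246.5  169.8] [-90.5   0.1  85. ] 0.0557 [ 0.9  0.1 -1.1] 36.4667
```

View pics/w20.png

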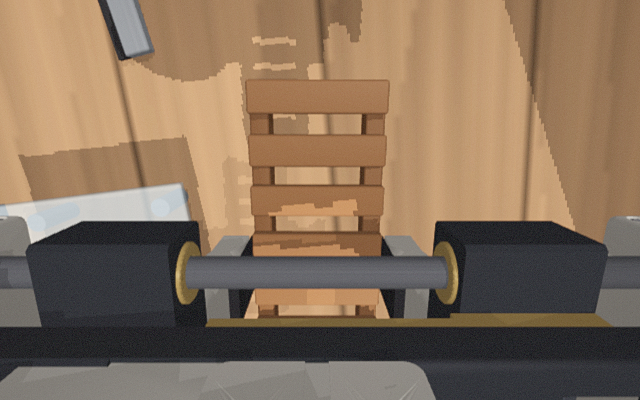

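```bash
python3 -m pendant '[[[0,0,0,0,7.05,0,0],[0,0,0,0,7.05,0,0],[0,0,0,0,7.05,0,0],[0,0,0,0,7.05,0,0],[0,0,0,0,7.05,0,0],[0,0,0,0,7.05,0,0],[0,0,0,0,7.05,0,0],[0,0,0,0,7.05,0,0],[0,0,0,0,7.05,0,0],[0,0,0,0,7.05,0,0],[0,0,0,0,7.05,0,0],[0,0,0,0,0,0,0]]]'
python3 -m pendant '[[[1,0,0.9,0,0,0,0],[2.2,0,2,0,0,0,0],[2.7,0,2.4,0,0,0,0],[2.7,0,2.4,0,0,0,0],[2.7,0,2.4,0,0,0,0],[2.7,0,2.4,0,0,0,0],[2.7,0,2.4,0,0,0,0],[2,0,2,0,0,0,0],[1.2,0,1.2,0,0,0,0],[0,0,0,0,0,0,0],[0,0,0,0,0,0,0]]]'; python3 w.py w21.png
python3 - <<'E'
from fit import *
s=snapshot('wrist');M=s['mount'];K=s['camera_matrix']
for r in (79,80,81):
    d=M[:3,:3]@np.linalg.inv(K)@[317,r,1]; t=(-.018-M[1,3])/d[1]; p=M[:3,3]+t*d; print(r,p, 'centre off x',p[0]+.08)
E
python3 m3.py rest,tray wrist
```

```text
clock: 37.52
tool_pos: [0.4425, -0.2454, 0.1627]
orientation: [-89.9, 0.1, 7.1]
force: [-0.6, 0.8, -1.3]
opening: 0.0558
clock: 38.43
tool_pos: [0.6173, -0.0396, 0.1629]
orientation: [-90.0, 0.1, 7.6]
force: [0.3, -0.1, -1.7]
opening: 0.0557
[617.3 -39.6 162.9] [-90.    0.1   7.6] 0.0557 [ 0.3 -0.1 -1.7] 38.4333
79 [-0.07931518 -0.018      -0.0004278 ] centre off x 0.0006848165340368056
80 [-0.07895367 -0.018      -0.00042745] centre off x 0.0010463263175207599
81 [-0.07859168 -0.018      -0.00042711] centre off x 0.0014083170471061168
wrist {'rest': 0.94, 'tray': 0.66, 'soap_rack': 0.73, 'denture_case': 0.7, 'zz': 1.0}
rest [621.5 -39.7] [8.9] 0.043 1
rest [621.5 -39.7] [8.9] 0.043 1
tray [626.2  86.2] [5.4] 0.043 1
tray [626.2  86.2] [5.4] 0.043 1
```

View pics/w21.png

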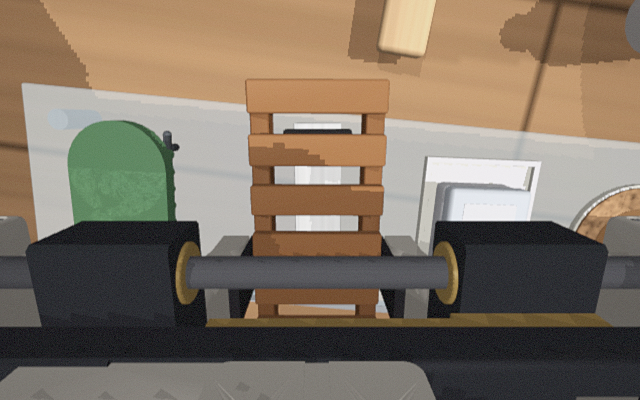

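```bash
python3 -m pendant '[[[0.3,1.5,-0.1,0,0,0,0],[0,3,0,0,0,0,0],[0,2,0,0,0,0,0],[0,1,0,0,0,0,0],[0,0.6,0,0,0,0,0],[0,0.3,0,0,0,0,0],[0,0,0,0,0,0,0],[0,0,0,0,0,0,0]]]';  python3 -m pendant '[[[0,0.3,0,0,0,0,0],[0,0,0,0,0,0,0],[0,0,0,0,0,0,0]]]';  python3 -m pendant '[[[0,0.2,0,0,0,0,0],[0,0,0,0,0,0,0],[0,0,0,0,0,0,0]]]'
```

```text
clock: 39.45
tool_pos: [0.6214, -0.0412, 0.0812]
orientation: [-90.0, -0.1, 7.4]
force: [-0.6, -0.2, -0.6]
opening: 0.056
clock: 39.7
tool_pos: [0.6208, -0.0411, 0.0775]
orientation: [-90.0, -0.0, 7.4]
force: [0.0, -0.7, -0.5]
opening: 0.0559
clock: 39.95
tool_pos: [0.6206, -0.0412, 0.075]
orientation: [-90.0, 0.0, 7.4]
force: [0.2, 1.1, 0.2]
opening: 0.056
```

```bash
python3 -m pendant '[[[0,0.15,0,0,0,0,0],[0,0,0,0,0,0,0],[0,0,0,0,0,0,0]]]';  python3 -m pendant '[[[0,0.1,0,0,0,0,0],[0,0,0,0,0,0,0],[0,0,0,0,0,0,0]]]';  python3 -m pendant '[[[0,0.1,0,0,0,0,0],[0,0,0,0,0,0,0],[0,0,0,0,0,0,0]]]'
```

```text
clock: 40.2
tool_pos: [0.6206, -0.0412, 0.0734]
orientation: [-90.0, 0.0, 7.4]
force: [-0.2, 1.1, -0.8]
opening: 0.0556
clock: 40.45
tool_pos: [0.6206, -0.0412, 0.0725]
orientation: [-90.0, 0.0, 7.4]
force: [-0.0, 0.1, -0.8]
opening: 0.0559
clock: 40.7
tool_pos: [0.6207, -0.0412, 0.0723]
orientation: [-90.0, -0.0, 7.4]
force: [-2.5, -0.1, 5.5]
opening: 0.056
```

Contact. I'll release and rise, then swing clear.

```bash
python3 -m pendant '[[[0,0,0,0,0,0,0.75],[0,0,0,0,0,0,0.9],[0,0,0,0,0,0,1],[0,0,0,0,0,0,1],[0,0,0,0,0,0,1],[0,0,0,0,0,0,1]]]';python3 -m pendant '[[[0,-1,0,0,0,0,1],[0,-2,0,0,0,0,1],[0,-3,0,0,0,0,1],[0,-4,0,0,0,0,1],[0,-2,0,0,0,0,1],[0,0,0,0,0,0,1]]]'; python3 w.py w22.png
python3 -m pendant '[[[-1.5,0,-2,0,0,0,1],[-3,0,-2.5,0,0,0,1],[-3,0,-2.5,0,0,0,1],[-3,0,-2.5,0,0,0,1],[-3,0,-2.5,0,0,0,1],[-2,0,-2.5,0,0,0,1],[-1,0,-2,0,0,0,1],[0,0,0,0,0,0,1],[0,0,0,0,0,0,1],[0,0,0,0,0,0,1]]]'
python3 m3.py cup,denture_case,scrubber,soap_rack scene,side; python3 -c "
from look import *
shot('scene','s9.png');shot('side','s10.png')"
```

```text
clock: 41.2
tool_pos: [0.6206, -0.0412, 0.0714]
orientation: [-90.0, 0.0, 7.4]
force: [0.1, 0.2, -0.8]
opening: 0.086
clock: 41.7
tool_pos: [0.6236, -0.0411, 0.1986]
orientation: [-90.0, -0.6, 7.5]
force: [0.9, 0.2, 0.3]
opening: 0.0878
[623.6 -41.1 198.6] [-90.   -0.6   7.5] 0.0878 [0.9 0.2 0.3] 41.7
clock: 42.58
tool_pos: [0.4781, -0.226, 0.1914]
orientation: [-90.0, 0.0, 7.4]
force: [0.1, -0.8, -0.1]
opening: 0.0878
scene {'cup': 0.88, 'denture_case': 0.82, 'scrubber': 0.87, 'soap_rack': 0.75, 'zz': 1.0}
side {'cup': 0.85, 'denture_case': 0.86, 'scrubber': 0.95, 'soap_rack': 0.56, 'zz': 1.0}
cup [619.7 217.5] [] 0.092 2
cup [620.3 217.5] [] 0.061 1
cup [619.  216.6] [] 0.119 1
denture_case [626.6  77.2] [-1.9] 0.199 2
denture_case [626.4  75.9] [0.9] 0.15 1
denture_case [627.4  80.9] [-5.] 0.229 1
scrubber [ 631.5 -175.1] [7.3] 0.196 2
scrubber [ 631.  -179.3] [9.5] 0.184 1
scrubber [ 632.4 -168.5] [5.2] 0.175 1
soap_rack [619.7 -44.1] [7.8] 1.272 2
soap_rack [  555.9 -1097.6] [346.9] 1.0 1
soap_rack [620.9 -42.5] [7.8] 0.229 1
```

View pics/w22.png

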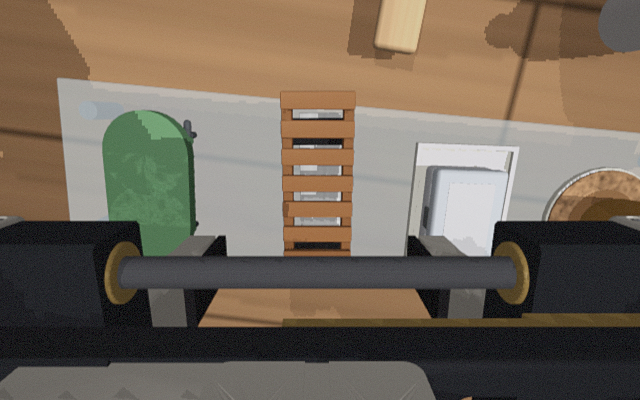

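View pics/s9.png

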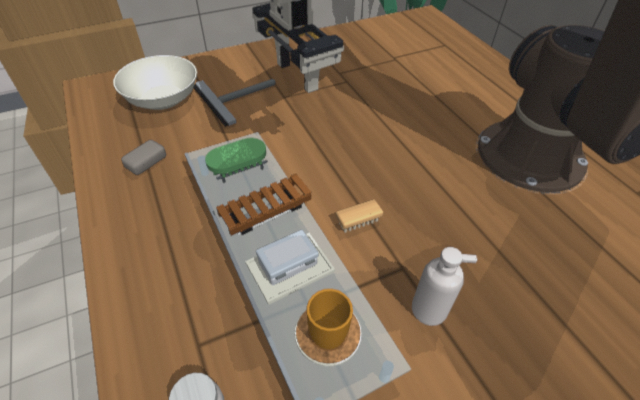

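View pics/s10.png

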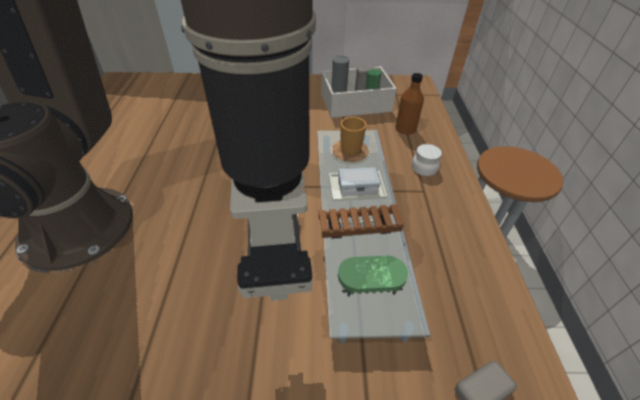

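Run:
```python
from look import *
o=ctrl.get_obs();print(o['clock'],o['force']);print(ctrl.close_job())
```

```text
43.1833 [ 0.39952685 -0.19093495 -0.31990143]
the job is handed in; nothing more can be done
None
```

I took the stack apart from the top down and set all four things on their places. I handed the job in at about 43 s, with the arm clear of everything and the force reading near zero. The hand-in gave no verdict.

What my last checks showed, against the 14 mm and 0.22 rad (12.6°) limits:

| Thing | Place | Offset from the place's centre | Turn off the place's length |
|---|---|---|---|
| Cup | Coaster | about 4 mm | not applicable |
| Denture case | Tray | about 6 mm | within about 2° (close-up) |
| Foot scrubber | Wire stand | about 2 mm | under 1° |
| Soap rack | Rest | about 2 mm | under 1° |

- **Deliberate offsets:** I shifted the cup and the denture case a few millimetres apart, so the gripper body would clear the cup while the case was set down.
- **Where the estimates come from:** The figures come from wrist close-ups and the release positions. The rack's is mostly its release position, because its lower end was hidden in the last wrist picture.
- **Disagreement between cameras:**
  - For the case, single-view fits from the two fixed cameras put it up to about 10 mm off centre and up to 10° off in turn. I did not correct it because every estimate was inside the limits.
  - For the scrubber, the fixed views differ from each other by about 11 mm. The wrist close-up fits better.
- **Failed fit:** The fixed scene camera gave no usable fit for the soap rack, so its fit there rests on the side camera.
- **Bystanders:** The bottle and the nail brush look unmoved in the last pictures. I judged this by eye and did not measure it.

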